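# Put a spark plug away and shut the plug case

### The job

Stand the loose spark plug in the empty hole of the open plug case, thread down and fully home. Then push the lid forward from behind, past upright, until its own weight takes it off your fingers and swings it shut, and last press down on its front edge, feeling for it and never with more than 20 N, until the spring catch has snapped over and holds the lid flat on its seal. Leave everything else on the bench where it is.

Things in the scene. Friction and masses are not known exactly. Their poses are not given: they have to be found in the camera images.
- loose_plug: the spark plug to put away, standing on its thread on the bench to the right, 58 mm tall, 0.05 kg: white insulator 13 mm thick from 25 to 58 mm up (grasp here), hexagon 22 mm wide from 14 to 25 mm, thread 14 mm thick from 0 to 14 mm. Origin: centre of its lower end; z points up along it. A trimmer lies between it and the case: its loop handle is 0.28 m high, the motor's (to the right) 0.33 m
- plug_case: flat grey steel case, 110 deep (x), 130 wide (y), 75 mm high shut; heavy, does not shift. Its hinge side (own +x) looks to the robot's left, its front with the catch (-x) to the right. Origin: centre of its underside. Base 44 mm high, 3 mm walls; in it a wooden rack, top 22 mm up, with 4 holes 17.5 wide, 16 deep at (-22,-12), (-22,46), (24,46), (24,-12) mm; plugs stand in the last three
- empty_hole (a point): centre of the mouth of the empty hole, level with the rack's top, 22 mm above the bench; axes as those of the case. A plug that is home has its origin 14 to 16 mm below this point
- lid_angle (a joint): lid angle, rad: about 0 shut (-0.035 to 0.04), 1.57 upright, 2.0 back on its stop; starts at 1.8 to 2.0. Stiff hinge: the push takes 1 to 4 N; below about 1.0 to 1.15 the lid (0.34 to 0.53 kg) falls by itself in under 1.5 s and comes to rest ajar at 0.01 to 0.12 on the nose of the catch
- lid_hinge (a point): middle of the hinge line, fixed on the case at (55, 0, 49) mm of its frame; the hinge runs along the y of the case, the lid swings in its x-z plane
- lid_edge (a point): point on the outside of the lid's panel (its top when shut), mid-width, 98 mm from the hinge, 12 mm from the free edge; moves with the lid: press here. Axes: x towards the hinge, z out of the panel. The lid is a pan 110 x 130 mm, 26 mm deep, so the panel's outside lies 26 mm beyond the plane through the hinge. Shut, this point is 71 to 79 mm above the bench
- catch_angle (a joint): sprung catch on the middle of the case's front, 22 mm wide, 67 mm high, 12 mm out: 0 at rest, to 0.12 rad while the lid pushes it aside. Press the ajar lid 4 to 8 mm down at the edge: at 8 to 12 N the catch snaps over, its angle is 0 again, and 0.5 to 1 mm lower is a hard stop. Seal and catch sit up to 3.5 mm higher or lower each time, unmeasured: where the lid is home must be felt
- plug_carton: bystander: small upright plug carton, 25 x 25 x 72 mm, on the bench near the loose plug; origin in the centre of its underside
- scrench: bystander: T-shaped plug wrench lying on the front of the bench, 120 x 176 x 15 mm; origin in the middle of its underside
- tape_roll: bystander: small black roll of tape lying flat right of the case, 53 mm across, 19 mm high; origin in the centre of its underside
There are look-alikes about, which are no part of the job. Leave any orange or red look-alike of the loose_plug alone.

How it is judged:
By the outcome, as a careful person would: the job done as asked, in the order asked, and still so for the second after the job is handed in, with the robot touching nothing.
It also fails if it takes over 64 s, if anything falls off the work surface, if the arm or the gripper's body presses on something with over 40 N, if the wrist force passes 120 N, or if a joint passes its speed limit or range.

### The arm

A 7-joint arm with a two-finger parallel gripper is mounted at the origin on a cart in front of the work surface, level with it; the furniture and walls round the work are solid. World frame = base frame: x ahead of the robot, y to its left, z up, the work surface at z = 0. Lengths are in mm, angles in rad, forces in N, time in s.
With the tool pointing down it reaches from about 425 to 1025 mm from the base axis. Payload 9.4 kg.
Tool frame: the origin (TCP) lies midway between the tips of the shut fingers; the grasp point (between the pads) lies 19 mm behind it (arm.grasp_offset is the distance from the TCP to the grasp point, in mm); z points along the fingers, y is the line along which they close (so a half turn about z gives the same grasp; the last joint's range is limited). The gripper opens to 93 mm and grips with 3 to 60 N. Pads are 15 mm wide; open, the fingers measure 128 mm over their backs; the gripper's body (75 mm by 188 mm) begins 65 mm behind the grasp point.
Start: joints at [1.096, 0.599, -0.003, 1.599, 0.002, 0.943, -0.08], TCP at [280.849, -668.392, 218.618] pointing down, gripper open.
Joint ranges: [-2.57, 2.57], [-0.35, 1.97], [-1.29, 1.29], [0.11, 2.56], [-1.05, 4.19], [0.11, 1.86], [-2.63, 2.63]. Speed limits (rad/s): [2.22, 2.22, 3.01, 3.01, 3.14, 3.14, 3.14].

### API

Orientations are given as a unit quaternion [w, x, y, z].
In Python, from rig import arm, eyes gives the robot as it stands.
- The arm moves only by the shell command python3 -m crank 'ROWS' [FORCE]. ROWS is text: rows parted by semicolons, each of 7 numbers parted by spaces: the shift along the tool's x, y, z in m, then the turn, a rotation vector about the tool's x, y, z in rad, then the opening, from 0 (shut) to 1 (fully open). In form: dx dy dz wx wy wz fingers; .... A call has 1 to 20 rows; each row shifts and turns the commanded pose from where the row before left it, along the tool's axes as they then stand; what a row does not reach is not made up. A row lasts 1/8 s, in which the tool goes at most 62.5 mm and 10.7 degrees, less where a joint would pass 70% of its speed; a pose out of reach is approached as far as the arm can. A call is refused whole if a number of a shift passes 0.0625 or a number of a turn 0.188, either way. A call with a gripper value outside its range is refused whole. The fingers move at their own pace and stop on an object; FORCE is the grip in N (left out, the last holds). Time passes only in rows, so rows that do not move let the fingers close. It gives the time, the measured TCP pose, the force, the opening and the grip force at its end, in the units of the state.
- arm.read_state(): the state, without advancing time (a new reading comes with each control period).
- eyes.get_image(name): name is "side" or "top" or "wrist"; returns (picture, depth): 384x512x3 uint8, blue, green, red; 384x512 float32, mm along the optical axis (not along the pixel's ray), 0 where there is no reading.
- eyes.camera_model(name): a dict with "fx", "fy", "cx", "cy" (pixels), "R" (3x3) and "t" (3): a world point X has camera coordinates R X + t; the wrist camera has in their place "T_tool_cam" (4x4, takes a point from camera to tool coordinates, whose origin is the TCP and whose axes are the flange's). Camera axes: x right, y down, z forward; pixel columns grow to the right and rows downward; lengths in mm; the calibration is good to about 2 mm. The wrist camera is an equidistant fisheye: a pixel r from the principal point sees the ray r / f radians off the axis. A picture is of the moment at which its call begins: read the wrist's pose just before it. camera_model takes no time and is no camera call.
- arm.finish_job(): hands the job in; it is judged then, once.
The state is a dict: "time_s": time; "joint_positions": joint angles; "joint_vel": joint speeds; "tau": joint torques, N m; "tcp_pos": TCP position; "ee_rot": TCP orientation; "ft_force": force on the tool from outside, world axes, zero at the start; "ft_torque": the same for the moment, N m; "finger_gap": finger opening in mm; "grasp_force": force on a finger pad.
Only numpy, scipy, OpenCV 4.12 (cv2) and the standard library are available. Lean on these libraries where they do the work, as an engineer would, in place of code of your own. Each camera call takes 0.05 s, during which the arm holds its last target. There are 200 camera calls.

## Working session

There is one attempt and no reset: what is moved stays moved. The work goes in short steps, Python scripts to look and compute and a shell command to move; the robot and the scene stay as the last step left them, time stands still between calls to the robot, and variables do not carry over. Pictures are saved under pics/ and viewed, at most 12 in all, crops included, and the job is handed in when it is done.

```bash
ls; mkdir -p pics; python3 - <<'E'
from rig import arm, eyes
import cv2, numpy as np
s=arm.read_state()
for k,v in s.items(): print(k,np.round(v,3))
for n in("side","top","wrist"):
    im,d=eyes.get_image(n); cv2.imwrite(f"pics/{n}0.png",im); np.save(f"pics/{n}0.npy",d)
    m=eyes.camera_model(n); print(n,{k:np.round(v,3).tolist() for k,v in m.items()})
a=np.hstack([cv2.imread("pics/side0.png"),cv2.imread("pics/top0.png")])
E
```

```text
pics
time_s 0.0
joint_positions [ 1.096  0.6   -0.003  1.6    0.002  0.943 -0.08 ]
joint_vel [ 0.001 -0.001  0.001  0.     0.001  0.001  0.002]
tau [-1.0000e-03 -7.6506e+01  1.4970e+00 -2.5236e+01 -5.3000e-02  1.7000e-02
  0.0000e+00]
tcp_pos [ 280.67  -667.945  217.75 ]
ee_rot [-0.001  0.98   0.198 -0.   ]
ft_force [-0.387 -0.815  1.12 ]
ft_torque [-0.025 -0.011  0.01 ]
grasp_force 0.0
finger_gap 93.3
side {'fx': 363.454, 'fy': 363.454, 'cx': 262.094, 'cy': 190.377, 'R': [[0.823, -0.568, -0.024], [-0.308, -0.41, -0.859], [0.477, 0.714, -0.512]], 't': [-447.448, 250.882, 681.534]}
top {'fx': 439.017, 'fy': 439.017, 'cx': 251.161, 'cy': 194.423, 'R': [[-0.021, -1.0, -0.01], [-0.99, 0.022, -0.138], [0.138, 0.007, -0.99]], 't': [23.985, 552.813, 1123.519]}
wrist {'fx': 297.319, 'fy': 297.319, 'cx': 261.004, 'cy': 185.573, 'T_tool_cam': [[-0.0, -0.969, -0.248, 68.065], [1.0, -0.0, 0.001, 0.987], [-0.001, -0.248, 0.969, -166.417], [0.0, 0.0, 0.0, 1.0]]}
```

View pics/top0.png

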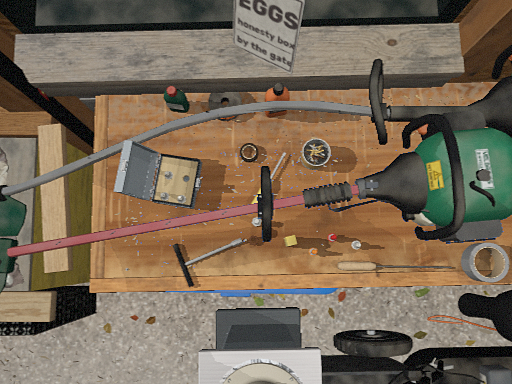

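View pics/side0.png

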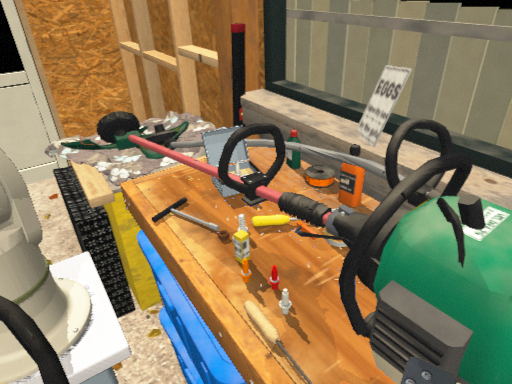

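The top view shows the case at (160,175), the trimmer shaft across it at y≈215, and the loop handle at (265,203). The white plug is at (355,244), with red and orange look-alikes at (333,237) and (315,251), the carton at (291,240) and the scrench at (205,255). In the side view the white plug is at (286,300). I'll zoom in next.

```bash
python3 - <<'E'
import cv2, numpy as np
t=cv2.imread("pics/top0.png"); s=cv2.imread("pics/side0.png")
a=cv2.resize(t[130:230,90:220],(520,400),interpolation=cv2.INTER_CUBIC)
b=cv2.resize(t[200:270,240:380],(560,280)[::1],interpolation=cv2.INTER_CUBIC)
c=cv2.resize(s[115:215,180:310],(390,300),interpolation=cv2.INTER_CUBIC)
d=cv2.resize(s[205:325,220:320],(250,300),interpolation=cv2.INTER_CUBIC)
o=np.zeros((600,800,3),np.uint8)
a=cv2.resize(a,(400,300));b=cv2.resize(b,(400,200))
o[:300,:400]=a;o[:200,400:]=b;o[300:,:390]=c;o[300:,400:650]=d
cv2.imwrite("pics/z1.png",o)
E
```

```text
(no output)
```

View pics/z1.png

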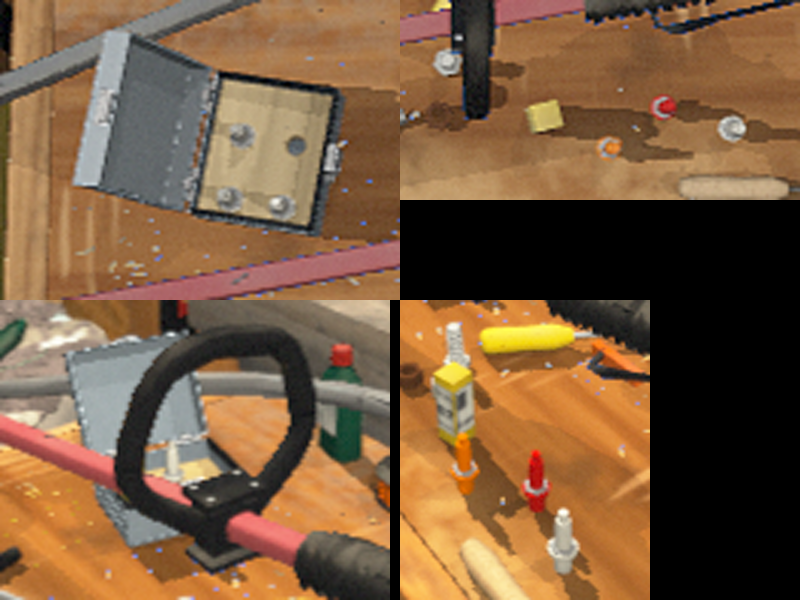

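Two white plug-like things show up: B at top (355,244) and A at top (257,221), behind the carton in the side view. I'll work out positions and heights for both.

```bash
cat > h.py <<'E'
from rig import arm, eyes
import cv2, numpy as np
from scipy.spatial.transform import Rotation as Rn
def ray(n,uv,st=None):
    m=eyes.camera_model(n); u,v=(uv[0]-m['cx'])/m['fx'],(uv[1]-m['cy'])/m['fy']
    if n=='wrist':
        r=np.hypot(u,v); d=np.array([u/r*np.sin(r),v/r*np.sin(r),np.cos(r)]) if r>1e-9 else np.array([0,0,1.])
        T=np.array(m['T_tool_cam']); R=Rtool(st)
        return np.array(st['tcp_pos'])+R@T[:3,3], R@T[:3,:3]@d
    R=np.array(m['R']);t=np.array(m['t']); d=R.T@np.array([u,v,1.]); return -R.T@t, d/np.linalg.norm(d)
def Rtool(st): q=st['ee_rot']; return Rn.from_quat([q[1],q[2],q[3],q[0]]).as_matrix()
def onz(n,uv,z,st=None):
    o,d=ray(n,uv,st); return o+d*(z-o[2])/d[2]
def two(r1,r2):
    (o1,d1),(o2,d2)=r1,r2; d1=d1/np.linalg.norm(d1);d2=d2/np.linalg.norm(d2)
    s=np.linalg.lstsq(np.c_[d1,-d2],o2-o1,rcond=None)[0]; a=o1+s[0]*d1;b=o2+s[1]*d2
    return (a+b)/2,np.linalg.norm(a-b)
def proj(n,X,st=None):
    m=eyes.camera_model(n)
    if n=='wrist':
        T=np.array(m['T_tool_cam']);p=Rtool(st).T@(np.array(X)-st['tcp_pos']); p=T[:3,:3].T@(p-T[:3,3])
        r=np.hypot(p[0],p[1]);th=np.arctan2(r,p[2]); return np.array([m['cx']+m['fx']*th*p[0]/r,m['cy']+m['fy']*th*p[1]/r])
    p=np.array(m['R'])@X+m['t']; return np.array([m['cx']+m['fx']*p[0]/p[2],m['cy']+m['fy']*p[1]/p[2]])
E
python3 - <<'E'
from h import *
np.set_printoptions(precision=1,suppress=True)
z=lambda x,y:(240+(x-400)*.35,200+y*.35)
# side tops/bottoms: panel d scale .4
sd=lambda x,y:(220+(x-400)*.4,205+(y-300)*.4)
for nm,tp,sp,bt in(("B",z(733,127),sd(563,511),sd(563,572)),("A",z(448,62),sd(454,324),None),("red",z(663,106),sd(536,453),sd(537,510)),("org",z(609,147),sd(462,437),sd(466,492)),("carton",z(546,116),sd(454,376),None)):
    print(nm,two(ray('top',tp),ray('side',sp)),onz('top',tp,58),onz('side',bt,0) if bt else '')
# case from panel a scale 0.325,0.333
pa=lambda x,y:(90+x*.325,130+y/3)
for nm,p,zz in(("hole",(296,145),22),("p1",(242,131),52),("p2",(228,196),52),("p3",(279,205),52),("cornFL top",(341,95),44),("cornFR",(318,234),44),("hingeTop",(216,70),49),("hingeBot",(192,209),49)):
    print(nm,onz('top',pa(*p),zz))
print('lid free edge', two(ray('top',pa(130,35)),ray('side',(180+205/3,115+46/3))))
print('loop',onz('top',(265,170),280),onz('top',(265,238),280))
d=np.load('pics/top0.npy');print(d[60:70,0:3].mean(), d[244,355],d[203,265])
E
```

```text
B (array([ 417.3, -257. ,   52. ]), np.float64(4.074360269665388)) [ 415.5 -254.6   58. ] [ 412.4 -267.4    0. ]
A (array([481.2,  -2. ,  51.6]), np.float64(3.5588810846853187)) [479.1  -1.1  58. ] 
red (array([ 437.7, -195.2,   51.9]), np.float64(4.5551314955269495)) [ 435.5 -193.    58. ] [ 433.7 -205.2    0. ]
org (array([ 401.2, -144.5,   51.7]), np.float64(2.364370173410287)) [ 400.1 -143.2   58. ] [ 397.6 -154.     0. ]
carton (array([429.6, -87.8,  65.8]), np.float64(2.3163539028318785)) [428.8 -87.9  58. ] 
hole [603.3 186.7  22. ]
p1 [611.4 228.4  52. ]
p2 [554. 240.  52.]
p3 [545.1 196.5  52. ]
cornFL top [643.5 144.3  44. ]
cornFR [519.8 164.5  44. ]
hingeTop [667.5 251.8  49. ]
hingeBot [543.6 271.3  49. ]
lid free edge (array([689.9, 301.4, 123. ]), np.float64(19.623349526691303))
loop [570.9 -19.9 280. ] [428.3 -16.3 280. ]
973.25684 1136.944 914.27734
```

```bash
cat >> h.py <<'E'
def cloud(n,d):
    m=eyes.camera_model(n); v,u=np.nonzero(d>0); Z=d[v,u]
    P=np.c_[(u-m['cx'])/m['fx']*Z,(v-m['cy'])/m['fy']*Z,Z]; return (P-m['t'])@np.array(m['R'])
E
python3 - <<'E'
from h import *
np.set_printoptions(precision=1,suppress=True,linewidth=200)
P=np.r_[cloud('top',np.load('pics/top0.npy')),cloud('side',np.load('pics/side0.npy'))]
xs=np.arange(250,900,50);ys=np.arange(400,-750,-50)
print('rows x, cols y:',ys)
for x in xs[::-1]:
    print(x,[int(max(P[(abs(P[:,0]-x)<25)&(abs(P[:,1]-y)<25)][:,2],default=-999)) for y in ys])
# lid
D=np.load('pics/top0.npy');Q=cloud('top',D)
q=Q[(abs(Q[:,0]-610)<70)&(Q[:,1]>255)&(Q[:,1]<340)&(Q[:,2]>60)]
print(len(q), q.min(0),q.max(0))
b=Q[(abs(Q[:,0]-450)<60)&(Q[:,1]<-100)&(Q[:,1]>-200)]; print('bench z',np.median(b[:,2]))
Q2=cloud('side',np.load('pics/side0.npy'));b=Q2[(abs(Q2[:,0]-450)<60)&(Q2[:,1]<-100)&(Q2[:,1]>-200)]; print('bench z side',np.median(b[:,2]))
E
```

```text
rows x, cols y: [ 400  350  300  250  200  150  100   50    0  -50 -100 -150 -200 -250 -300 -350 -400 -450 -500 -550 -600 -650 -700]
850 [158, 159, 158, 160, 160, 160, 159, 159, 161, 238, 275, 161, 161, 159, 160, 161, 160, 161, 369, 348, 262, 145, 3]
800 [9, 8, 8, 98, 130, 9, 39, 37, 6, 175, 165, 6, 8, 301, 287, 6, 5, 9, 6, 158, 205, 4, -999]
750 [7, 7, 7, 113, 123, 131, 140, 147, 155, 165, 176, 182, 184, 311, 200, 189, 187, 183, 177, 198, 210, 1, -999]
700 [77, 87, 151, 115, 121, 120, 8, 26, 24, 6, 8, 64, 64, 312, 191, 261, 293, 212, 214, 210, 206, -999, -999]
650 [77, 144, 155, 93, 54, 56, 7, 22, 23, 20, 60, 68, 66, 300, 287, 249, 324, 270, 272, 266, 189, -999, -999]
600 [7, 148, 154, 69, 52, 72, 6, 6, 264, 263, 7, 65, 16, 162, 200, 227, 331, 276, 278, 275, -999, -999, -999]
550 [6, 149, 153, 65, 68, 61, 6, 8, 282, 281, 162, 167, 173, 189, 207, 231, 334, 312, 307, 277, -999, -999, -999]
500 [7, 7, 108, 116, 122, 128, 132, 136, 285, 282, 163, 164, 166, 165, 193, 225, 331, 309, 300, 274, 211, 4, 4]
450 [104, 110, 115, 119, 121, 117, 7, 20, 278, 277, 77, 6, 59, 25, 6, 184, 316, 254, 250, 241, 204, 5, 6]
400 [8, 8, 6, 7, 21, 18, 17, 17, 208, 207, 75, 60, 7, 62, 6, 6, 257, 206, 204, 205, 55, 50, 3]
350 [8, 8, 7, 6, 20, 20, 6, 6, 7, 8, 7, 7, 26, 27, 29, 19, 21, 18, 17, 52, 51, 53, 1]
300 [6, 5, 9, 6, 17, 17, 6, 8, 6, 6, 6, 4, 7, 5, 5, 5, 6, 6, 8, 345, 346, 6, -999]
250 [-806, -804, -807, -806, -811, -810, -150, -149, -155, -999, -999, -999, -162, -999, -999, -812, -805, -802, -807, 346, 346, -803, -791]
1344 [542.8 260.5  60.1] [680.  339.9 155.1]
bench z 0.9226429067923961
bench z side -0.4446425400744006
```

Depth agrees with the bench height. I'll rise clear of the motor, square up the yaw and hover near B. The wrist view there should show both A and B.

```bash
python3 -m crank '0 0 -0.04 0 0 0.1 0.5; 0 0 -0.04 0 0 0.1 0.5; 0 0 -0.04 0 0 0.1 0.5; 0 0 -0.04 0 0 0.1 0.5; 0.012 -0.05 0 0 0 0 0.5; 0.012 -0.05 0 0 0 0 0.5; 0.012 -0.05 0 0 0 0 0.5; 0.012 -0.05 0 0 0 0 0.5; 0.012 -0.05 0 0 0 0 0.5; 0.012 -0.05 0 0 0 0 0.5; 0.012 -0.05 0 0 0 0 0.5; 0.012 -0.05 0 0 0 0 0.5; 0 0 0 0 0 0 0.5; 0 0 0 0 0 0 0.5'; python3 - <<'E'
from h import *
s=arm.read_state();print(s['time_s'],np.round(s['tcp_pos'],1),np.round(s['ee_rot'],3),np.round(s['joint_positions'],2),s['finger_gap'])
im,d=eyes.get_image('wrist'); cv2.imwrite('pics/w1.png',im)
for n,X in(("A",(481,-2,58)),("B",(416,-256,58))): print(n,proj('wrist',X,s))
Q=cloud('top',np.load('pics/top0.npy'))
def hm(xs,ys,g):
    print(list(ys))
    for x in xs: print(x,[int(max(Q[(abs(Q[:,0]-x)<g/2)&(abs(Q[:,1]-y)<g/2)][:,2],default=-999)) for y in ys])
print('near B');hm(range(520,340,-15),range(-150,-370,-15),15)
print('near case');hm(range(740,440,-15),range(130,260,15),15)
E
```

```text
time_s: 1.9
tcp_pos: [377.5, -269.2, 378.7]
ee_rot: [0.0, 1.0, -0.001, -0.0]
ft_force: [-0.2, -0.1, 0.1]
finger_gap: 46.1
grasp_force: 0.0
1.9 [ 377.5 -269.2  378.7] [ 0.     1.    -0.001 -0.   ] [ 0.53  0.11 -0.04  1.95  0.01  1.08 -1.08] 46.115204417964705
A [108.73248731  98.43425331]
B [251.83108207 129.38995022]
near B
[-150, -165, -180, -195, -210, -225, -240, -255, -270, -285, -300, -315, -330, -345, -360]
520 [164, 163, 162, 166, 166, 163, 160, 162, 169, 173, 176, 192, 201, 217, 225]
505 [152, 155, 145, 116, 121, 125, 130, 137, 136, 3, 154, 165, 192, 209, 214]
490 [4, 3, 4, 112, 113, 5, 4, 5, 4, 5, 5, 5, 4, 186, 197]
475 [5, 6, 5, 3, 5, 5, 7, 5, 7, 5, 4, 3, 3, 4, 3]
460 [5, 5, 4, 6, 5, 5, 5, 6, 6, 3, 4, 4, 8, 6, 5]
445 [3, 4, 4, 59, 24, 4, 3, 5, 5, 4, 5, 5, 4, 5, 7]
430 [5, 4, 4, 59, 52, 5, 4, 27, 25, 4, 6, 4, 3, 3, 3]
415 [26, 5, 5, 4, 4, 5, 6, 62, 58, 3, 5, 4, 5, 4, 6]
400 [60, 22, 8, 7, 5, 6, 5, 23, 25, 4, 4, 6, 6, 6, 4]
385 [24, 6, 4, 5, 6, 4, 7, 5, 4, 4, 5, 5, 6, 4, 4]
370 [5, 6, 3, 6, 24, 27, 27, 27, 25, 25, 29, 19, 8, 4, 4]
355 [3, 7, 7, 4, 23, 27, 26, 27, 25, 27, 26, 
[... 178 characters left out ...]
 6, 6, 113, 115, 115, 113, 108]
695 [5, 4, 6, 5, 4, 4, 6, 6, 97]
680 [4, 5, 5, 4, 3, 3, 5, 2, 3]
665 [7, 4, 5, 4, 2, 54, 51, 53, 55]
650 [7, 51, 55, 53, 51, 52, 30, 27, 53]
635 [7, 56, 51, 27, 29, 29, 26, 27, 49]
620 [5, 54, 53, 26, 27, 27, 34, 64, 29]
605 [4, 6, 53, 25, 28, 27, 56, 69, 29]
590 [5, 72, 60, 28, 24, 28, 26, 27, 27]
575 [5, 68, 61, 26, 28, 27, 27, 27, 26]
560 [6, 6, 54, 26, 33, 31, 27, 65, 65]
545 [5, 4, 54, 52, 68, 67, 27, 58, 60]
530 [5, 4, 50, 55, 55, 54, 52, 53, 48]
515 [4, 6, 3, 5, 3, 5, 6, 5, 5]
500 [127, 122, 121, 116, 108, 4, 3, 4, 5]
485 [128, 126, 124, 121, 122, 121, 120, 116, 112]
470 [119, 121, 125, 119, 121, 120, 119, 119, 117]
455 [5, 4, 5, 6, 5, 5, 104, 111, 110]
```

View pics/w1.png

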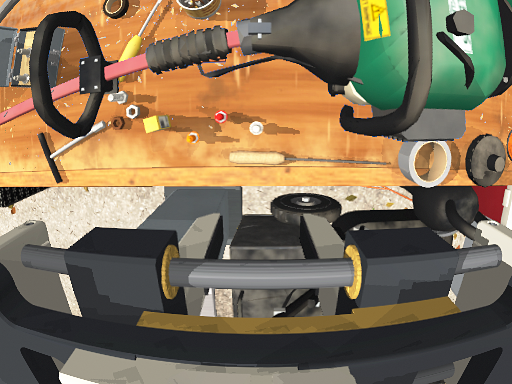

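In the wrist view, B is white at (256,128), red at (221,117), orange at (193,137) and the carton at (157,123). A is near (115,97), with a nut-like thing at (132,112). I'll zoom in on A.

```bash
python3 - <<'E'
import cv2
im=cv2.imread('pics/w1.png')[80:150,90:280]; cv2.imwrite('pics/z2.png',cv2.resize(im,(798,294),interpolation=cv2.INTER_CUBIC))
E
```

```text
(no output)
```

View pics/z2.png

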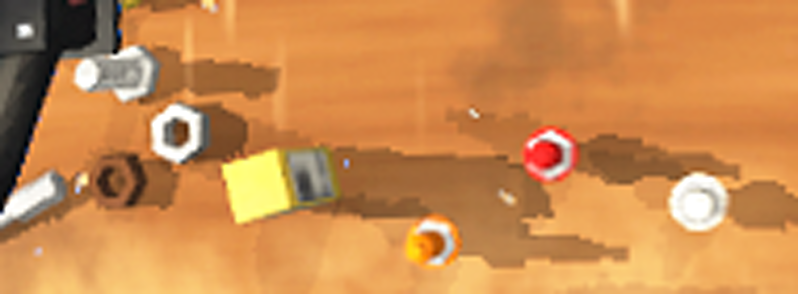

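A is a bolt standing on its head, so B is the loose plug. Now I'll measure it precisely.

```bash
python3 - <<'E'
from h import *
np.set_printoptions(precision=1,suppress=True)
s=arm.read_state(); im,d=eyes.get_image('wrist')
def cen(im,box):
    u0,v0,u1,v1=box; h=cv2.cvtColor(im[v0:v1,u0:u1],cv2.COLOR_BGR2HSV); m=((h[...,1]<70)&(h[...,2]>110)).astype(np.uint8)
    n,l,st,c=cv2.connectedComponentsWithStats(m); k=1+np.argmax(st[1:,4]); print('blob',st[k],c[k]); return c[k]+[u0,v0], (l==k)
w,mk=cen(im,(240,112,275,145)); print('w',w,onz('wrist',w,40,s))
top=cv2.imread('pics/top0.png'); t,mt=cen(top,(345,232,367,256)); print('t',t,onz('top',t,40), two(ray('wrist',w,s),ray('top',t)))
side=cv2.imread('pics/side0.png'); c,ms=cen(side,(272,282,302,318)); print('s',c,two(ray('wrist',w,s),ray('side',c)))
Q=cloud('wrist',d) if 0 else None
for n,D in(('top',np.load('pics/top0.npy')),('side',np.load('pics/side0.npy'))):
    q=cloud(n,D);q=q[(np.hypot(q[:,0]-415,q[:,1]+256)<25)&(q[:,2]>32)]; print(n,len(q),q.mean(0),q.min(0),q.max(0))
E
```

```text
blob [  9   9  14  14 141] [15.6 15.6]
w [255.6 127.6] [ 417.8 -262.4   40. ]
blob [ 6  9 10  9 65] [10.6 12.5]
t [355.6 244.5] [ 415.8 -256.2   40. ] (array([ 416.3, -261.9,   14.5]), np.float64(0.08318142439911409))
blob [  7   7  12  25 186] [12.7 20. ]
s [284.7 302. ] (array([ 416.3, -261.6,   23.9]), np.float64(1.4945563235808892))
top 23 [ 415.7 -258.8   50.2] [ 411.5 -265.6   32.5] [ 422.  -254.1   62.4]
side 76 [ 413.7 -265.1   45.9] [ 409.3 -269.4   32.4] [ 420.8 -259.2   58.4]
```

```bash
python3 -m crank '0.0195 -0.0035 0 0 0 0 0.5; 0.019 -0.0035 0 0 0 0 0.5; 0 0 0.055 0 0 0 0.5; 0 0 0.055 0 0 0 0.5; 0 0 0.055 0 0 0 0.5; 0 0 0.055 0 0 0 0.5; 0 0 0 0 0 0 0.5; 0 0 0 0 0 0 0.5' 15; python3 - <<'E'
from h import *
np.set_printoptions(precision=1,suppress=True)
s=arm.read_state(); im,d=eyes.get_image('wrist'); print(s['tcp_pos'],s['ft_force']); cv2.imwrite('pics/w2.png',im)
print(proj('wrist',(416,-262,0),s),proj('wrist',(416,-262,58),s))
h=cv2.cvtColor(im,cv2.COLOR_BGR2HSV);m=((h[...,1]<60)&(h[...,2]>110)).astype(np.uint8)
n,l,st,c=cv2.connectedComponentsWithStats(m)
for k in range(1,n):
    if st[k,4]>150: print(st[k],c[k],[onz('wrist',c[k],z,s) for z in(20,58)])
E
```

```text
time_s: 3.0
tcp_pos: [417.6, -261.9, 159.7]
ee_rot: [0.0, 1.0, -0.001, 0.0]
ft_force: [0.2, -0.6, 1.6]
finger_gap: 46.4
grasp_force: 0.0
[ 417.6 -261.9  159.7] [ 0.2 -0.6  1.6]
[259.8 174.1] [259.6 187.2]
[162   0  35  45 976] [179.4  22.8] [array([ 584.4, -178. ,   20. ]), array([ 572.2, -188.6,   58. ])]
[ 220    0   79   31 1382] [256.2  11.9] [array([ 592.3, -258.7,   20. ]), array([ 579.1, -259.2,   58. ])]
[129   6  15  27 303] [136.4  19.5] [array([ 595. , -127.9,   20. ]), array([ 581.4, -144.7,   58. ])]
[112  24  16  26 219] [120.8  37.5] [array([ 576.3, -109.4,   20. ]), array([ 565.1, -128.5,   58. ])]
[ 82  28  16  39 411] [89.5 48. ] [array([570.6, -67.6,  20. ]), array([560.1, -91.9,  58. ])]
[ 44  48  16  31 268] [51.2 64.9] [array([560.1,  -8.3,  20. ]), array([550.9, -39.9,  58. ])]
[ 30 115  32  20 390] [ 46.7 125.7] [array([485. ,   1.9,  20. ]), array([485.1, -31. ,  58. ])]
[426 123  32  21 321] [441.1 131.9] [array([ 472.2, -474.1,   20. ]), array([ 473.9, -447.9,   58. ])]
[ 61 136  17  23 216] [ 69.  146.9] [array([456.3, -32.8,  20. ]), array([460. , -61.4, 
[... 548 characters left out ...]
 21.6 234.7] [array([334.1,  88.9,  20. ]), array([353. ,  45.2,  58. ])]
[ 463  220   49   49 1355] [492.  245.9] [array([ 315.5, -602.9,   20. ]), array([ 336.7, -560.7,   58. ])]
[ 191  265  163   32 3298] [273.2 276.7] [array([ 295.4, -277.7,   20. ]), array([ 319. , -275.9,   58. ])]
[ 58 273  23  43 389] [ 69.3 293.6] [array([243.6,  20.6,  20. ]), array([273.7, -14.6,  58. ])]
[215 289  12  28 263] [221.2 304.3] [array([ 252.7, -212.6,   20. ]), array([ 281.7, -218.9,   58. ])]
[282 303  18  14 164] [290.6 310.1] [array([ 243.3, -300.9,   20. ]), array([ 273.4, -296.2,   58. ])]
[  59  348  297   36 6096] [185.9 372.3] [array([ 107.9, -145.8,   20. ]), array([ 154.9, -160.4,   58. ])]
```

View pics/w2.png

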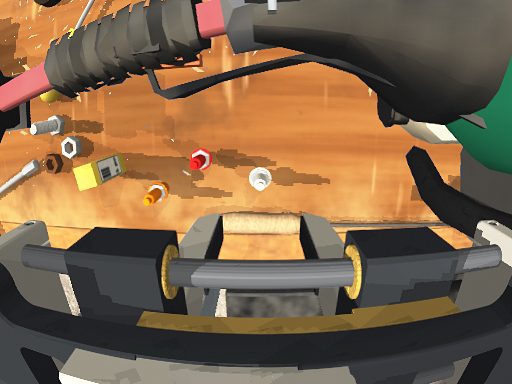

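The plug is at (260,178), which puts it at (416,-262) as before. Descending to grasp.

```bash
python3 -m crank '-0.0015 0 0.04 0 0 0 0.5; 0 0 0.04 0 0 0 0.5; 0 0 0.025 0 0 0 0.5; 0 0 0.0145 0 0 0 0.5; 0 0 0 0 0 0 0.5; 0 0 0 0 0 0 0.1; 0 0 0 0 0 0 0.05; 0 0 0 0 0 0 0; 0 0 0 0 0 0 0; 0 0 0 0 0 0 0; 0 0 0 0 0 0 0' 25
```

```text
time_s: 4.42
tcp_pos: [414.9, -261.7, 39.3]
ee_rot: [0.0, 1.0, -0.001, 0.0]
ft_force: [0.3, 0.9, 5.3]
finger_gap: 9.2
grasp_force: 25.1
```

```bash
python3 -m crank '0 0 -0.01 0 0 0 0; 0 0 -0.02 0 0 0 0; 0 0 -0.03 0 0 0 0; 0 0 0 0 0 0 0; 0 0 0 0 0 0 0'; python3 - <<'E'
from h import *
s=arm.read_state(); im,d=eyes.get_image('wrist'); i2,_=eyes.get_image('side')
o=np.zeros((400,800,3),np.uint8); o[:300,:400]=cv2.resize(im[140:260,180:340],(400,300),interpolation=cv2.INTER_CUBIC); o[:400,400:]=cv2.resize(i2[230:330,235:335],(400,400),interpolation=cv2.INTER_CUBIC)
cv2.imwrite('pics/g1.png',o)
E
```

```text
time_s: 5.05
tcp_pos: [414.6, -261.6, 99.0]
ee_rot: [0.0, 1.0, -0.001, 0.0]
ft_force: [0.5, 0.3, -0.4]
finger_gap: 9.1
grasp_force: 24.9
```

View pics/g1.png

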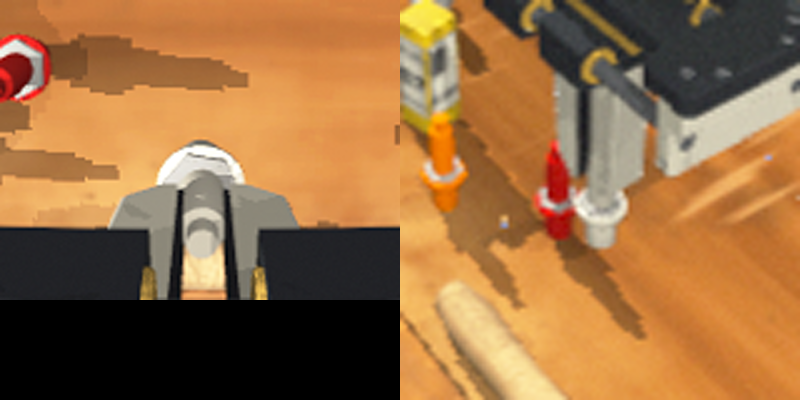

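The grip holds and the plug hangs straight. I'll rise, turn to the case's yaw and carry it over the trimmer.

```bash
python3 -m crank '0 0 -0.05 0 0 0 0; 0 0 -0.05 0 0 0 0; 0 0 -0.05 0 0 0 0; 0 0 -0.03 0 0 -0.14 0; 0 0 -0.03 0 0 -0.14 0; 0 0 -0.03 0 0 -0.14 0; 0 0 -0.03 0 0 -0.14 0; 0 0 -0.03 0 0 -0.14 0; 0 0 0 0 0 -0.14 0; 0 0 0 0 0 -0.14 0; 0 0 0 0 0 -0.14 0; 0 0 0 0 0 -0.14 0; 0 0 0 0 0 -0.155 0; 0 0 0 0 0 0 0; 0 0 0 0 0 0 0'; python3 -c "
from h import *
s=arm.read_state();print(np.round(s['joint_positions'],2)); R=Rtool(s); print(R.round(3))"
```

```text
time_s: 7.02
tcp_pos: [414.6, -261.7, 398.6]
ee_rot: [-0.001, 0.762, 0.648, -0.0]
ft_force: [0.0, -0.3, -0.0]
finger_gap: 9.3
grasp_force: 24.9
[ 0.68  0.15 -0.27  1.86  0.04  1.14  0.23]
[[ 0.161  0.987 -0.001]
 [ 0.987 -0.161  0.001]
 [ 0.    -0.001 -1.   ]]
```

```bash
python3 -m crank '0.04 0.012 0 0 0 0 0; 0.041 0.0115 0 0 0 0 0; 0.041 0.0115 0 0 0 0 0; 0.041 0.0115 0 0 0 0 0; 0.041 0.0115 0 0 0 0 0; 0.041 0.0115 0 0 0 0 0; 0.041 0.0115 0 0 0 0 0; 0.041 0.0115 0 0 0 0 0; 0.041 0.0115 0 0 0 0 0; 0.041 0.0115 0 0 0 0 0; 0 0 0 0 0 0 0; 0 0 0 0 0 0 0'
```

```text
time_s: 8.52
tcp_pos: [593.0, 123.5, 398.6]
ee_rot: [-0.0, 0.761, 0.649, -0.001]
ft_force: [-1.0, -0.4, -0.7]
finger_gap: 9.4
grasp_force: 24.9
```

Descend to z≈170 and measure the case and hole with the wrist camera.

```bash
python3 -m crank '0 0 0.045 0 0 0 0; 0 0 0.046 0 0 0 0; 0 0 0.046 0 0 0 0; 0 0 0.046 0 0 0 0; 0 0 0.046 0 0 0 0; 0 0 0 0 0 0 0; 0 0 0 0 0 0 0'; python3 - <<'E'
from h import *
import pickle
s=arm.read_state(); im,d=eyes.get_image('wrist'); cv2.imwrite('pics/w3.png',im); pickle.dump(dict(s),open('pics/w3.pkl','wb'))
print(np.round(s['tcp_pos'],1),proj('wrist',(603,187,22),s))
cv2.imwrite('pics/w3c.png',cv2.resize(im[20:220,120:400],(800,571),interpolation=cv2.INTER_CUBIC))
E
```

```text
time_s: 9.4
tcp_pos: [594.0, 123.6, 171.7]
ee_rot: [0.0, 0.761, 0.649, 0.001]
ft_force: [-0.0, -0.3, -0.7]
finger_gap: 9.6
grasp_force: 24.9
[594.  123.6 171.7] [259.40238136 113.95740522]
```

View pics/w3c.png

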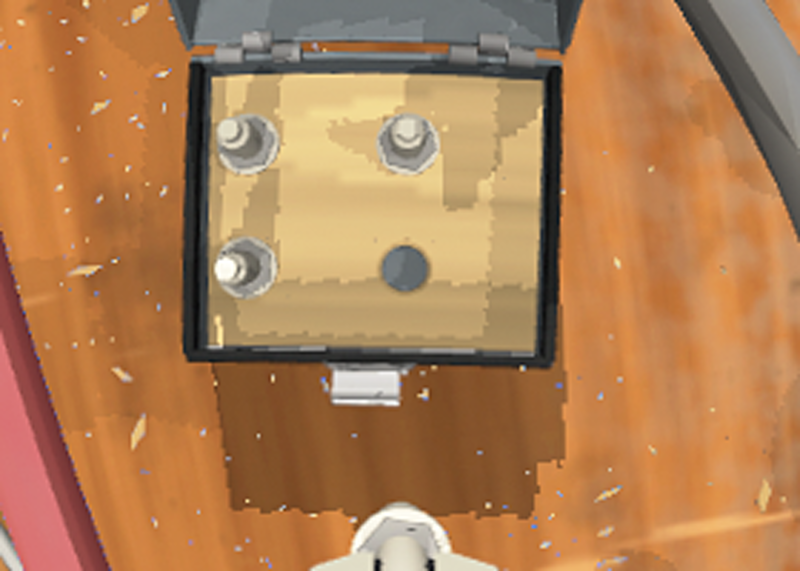

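The hole is at crop (405,268), the catch at (365,385), the rim corners at (188,360) and (552,365), and the held plug's hexagon at about (402,535). Next I'll compute the precise offsets.

```bash
python3 - <<'E'
from h import *
import pickle
np.set_printoptions(precision=2,suppress=True)
s=pickle.load(open('pics/w3.pkl','rb')); im=cv2.imread('pics/w3.png'); R=Rtool(s); tcp=np.array(s['tcp_pos'])
h=cv2.cvtColor(im,cv2.COLOR_BGR2HSV)
u0,v0=250,100; m=((h[v0:130,u0:275,1]<90)).astype(np.uint8)
n,l,st,c=cv2.connectedComponentsWithStats(m);k=1+np.argmax(st[1:,4]);print(st[k],c[k]); hole=c[k]+[u0,v0]
H=onz('wrist',hole,22,s); print('hole',hole,H,'rel tool',R.T@(H-tcp))
cr=lambda x,y:(120+x*.35,20+y*.35)
P={k:onz('wrist',cr(*p),z,s) for k,p,z in(('FL',(187,361),44),('FR',(552,367),44),('BL',(190,62),44),('BR',(561,66),44),('h1',(257,46),49),('h2',(493,47),49),('catch',(365,372),65))}
for k,p in P.items(): print(k,p)
y=P['FL']-P['FR'];print('yaw of case y front',np.degrees(np.arctan2(y[1],y[0])),np.linalg.norm(y)); y=P['BL']-P['BR'];print('back',np.degrees(np.arctan2(y[1],y[0])),np.linalg.norm(y))
y=P['h1']-P['h2'];print('hinge',np.degrees(np.arctan2(y[1],y[0])))
print('tool y yaw',np.degrees(np.arctan2(*(-R[:2,1])[::-1])))
# held plug: expected px of hex sides
for z in(14,25): 
    c=[proj('wrist',tcp+R@np.array([1.2,dy,39.3-z]),s) for dy in(-11,0,11)]; print(z,[((p-[120,20])/.35).round(0) for p in c])
print('thread front bottom',(proj('wrist',tcp+R@np.array([8.2,0,39.3]),s)-[120,20])/.35)
print('hex fronts',(proj('wrist',tcp+R@np.array([1.2+12,0,39.3-25]),s)-[120,20])/.35)
E
```

```text
[  3   6  17  16 210] [11.11 13.68]
hole [261.11 113.68] [604.83 187.    22.  ] rel tool [ 64.26   0.42 149.77]
FL [524.   168.21  44.  ]
FR [651.07 145.11  44.  ]
BL [543.3  273.61  44.  ]
BR [670.29 250.34  44.  ]
h1 [568.19 272.64  49.  ]
h2 [647.05 258.71  49.  ]
catch [587.21 156.08  65.  ]
yaw of case y front 169.69566276134742 129.15527774484806
back 169.61448118888697 129.10259344001915
hinge 169.98307040946128
tool y yaw 170.86452654690152
14 [array([356., 542.]), array([402., 542.]), array([448., 542.])]
25 [array([353., 558.]), array([402., 558.]), array([451., 558.])]
thread front bottom [402.01 497.35]
hex fronts [401.97 506.88]
```

```bash
python3 -m crank '0.0315 0 0 0 0 0 0; 0.0315 0.0004 0 0 0 0.018 0; 0 0 0.04 0 0 0 0; 0 0 0.04 0 0 0 0; 0 0 0.01 0 0 0 0; 0 0 0 0 0 0 0; 0 0 0 0 0 0 0'; python3 - <<'E'
from h import *
import pickle
s=arm.read_state(); im,d=eyes.get_image('wrist'); cv2.imwrite('pics/w4.png',im); pickle.dump(dict(s),open('pics/w4.pkl','wb'))
print(np.round(s['tcp_pos'],1),proj('wrist',(604.8,187,22),s),s['joint_positions'])
cv2.imwrite('pics/w4c.png',cv2.resize(im[100:240,165:365],(800,560),interpolation=cv2.INTER_CUBIC))
E
```

```text
time_s: 10.32
tcp_pos: [604.6, 186.5, 82.1]
ee_rot: [0.0, 0.767, 0.642, 0.001]
ft_force: [0.2, 0.0, 0.7]
finger_gap: 8.9
grasp_force: 24.9
[604.6 186.5  82.1] [260.66422311 196.25410807] [-0.15473882  0.67885289 -0.35733936  1.91027118  0.38950526  0.61755524
 -0.93623901]
```

View pics/w4c.png

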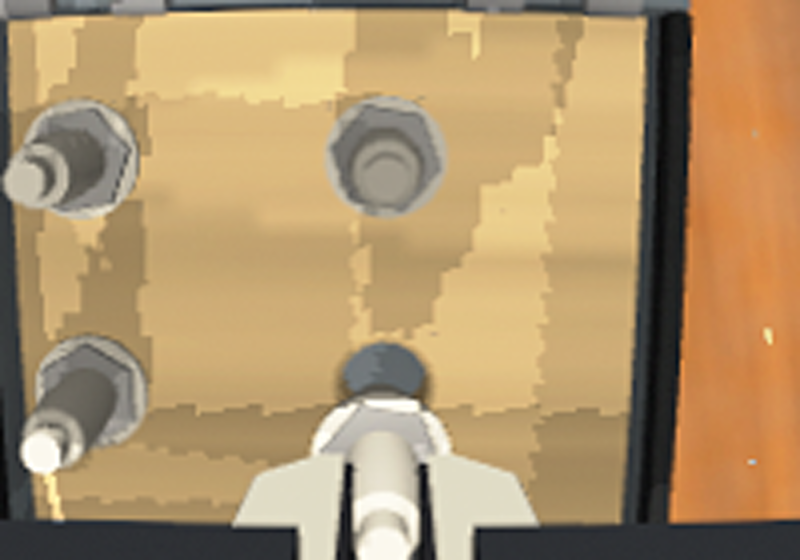

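```bash
python3 - <<'E'
from h import *
import pickle
np.set_printoptions(precision=2,suppress=True)
s=pickle.load(open('pics/w4.pkl','rb')); R=Rtool(s); tcp=np.array(s['tcp_pos'])
c=lambda x,y:(165+x/4,100+y/4)
rel=lambda p,z:R.T@(onz('wrist',c(*p),z,s)-tcp)
print('hole far edge',rel((384,343),22),'left',rel((343,378),22),'right',rel((429,378),22))
# plugs standing home: hex far edges z~ 22-15+14..25 = 21..32
for nm,far,l,r in(('p3far(24,-12)',(387,96),(327,155),(446,155)),('(−22,46)',(90,335),(36,390),(147,392))):
    print(nm,'far z25',rel(far,25),rel(far,31),'lr z28',rel(l,28),rel(r,28))
for z in (14,18,25): print('held hex: far edge',z,rel((382,395),tcp[2]-39.3+z),'left',rel((312,445),tcp[2]-39.3+z),'right',rel((452,445),tcp[2]-39.3+z))
E
```

```text
hole far edge [ 9.03  0.25 60.06] left [ 1.88 -7.88 60.03] right [ 1.86  9.18 60.08]
p3far(24,-12) far z25 [57.44  0.81 57.13] [57.71  0.79 51.13] lr z28 [ 46.61 -10.33  54.09] [46.61 11.76 54.14]
(−22,46) far z25 [ 11.49 -57.85  56.93] [ 12.99 -56.3   50.93] lr z28 [  0.98 -69.05  53.89] [  0.7  -46.24  53.94]
held hex: far edge 14 [ 8.95 -0.11 25.31] left [  0.02 -12.08  25.27] right [-0.01 11.85 25.33]
held hex: far edge 18 [10.17 -0.11 21.31] left [  1.42 -11.82  21.27] right [ 1.4  11.6  21.33]
held hex: far edge 25 [12.31 -0.1  14.32] left [  3.88 -11.38  14.28] right [ 3.86 11.17 14.33]
```

```bash
python3 -m crank '-0.0007 0.0006 0.008 0 0 0 0; 0 0 0.008 0 0 0 0; 0 0 0.004 0 0 0 0; 0 0 0.002 0 0 0 0; 0 0 0.002 0 0 0 0; 0 0 0 0 0 0 0'; python3 -c "
from h import *
s=arm.read_state();print(s['ft_force'],s['ft_torque'])"
```

```text
time_s: 11.12
tcp_pos: [603.8, 185.4, 56.0]
ee_rot: [-0.0, 0.766, 0.642, -0.0]
ft_force: [0.3, -0.9, -0.8]
finger_gap: 9.6
grasp_force: 24.9
[ 0.32870348 -0.88726592 -0.77508497] [-0.01308058 -0.09613513  0.00120944]
```

```bash
python3 -m crank '0 0 0.002 0 0 0 0; 0 0 0.002 0 0 0 0; 0 0 0.002 0 0 0 0; 0 0 0.001 0 0 0 0; 0 0 0 0 0 0 0'
```

```text
time_s: 11.75
tcp_pos: [603.8, 185.4, 49.0]
ee_rot: [-0.0, 0.766, 0.642, -0.0]
ft_force: [-0.9, 0.2, -0.7]
finger_gap: 8.8
grasp_force: 24.9
```

```bash
python3 -m crank '0 0 0.001 0 0 0 0; 0 0 0.001 0 0 0 0; 0 0 0.0007 0 0 0 0; 0 0 0 0 0 0 0'
```

```text
time_s: 12.25
tcp_pos: [604.0, 185.5, 46.4]
ee_rot: [0.0, 0.767, 0.642, 0.0]
ft_force: [-0.7, 0.3, -0.1]
finger_gap: 9.2
grasp_force: 24.9
```

```bash
python3 -m crank '0 0 0.0007 0 0 0 0; 0 0 0.0007 0 0 0 0; 0 0 0 0 0 0 0'
```

```text
time_s: 12.62
tcp_pos: [604.5, 185.9, 45.6]
ee_rot: [0.0, 0.766, 0.642, 0.001]
ft_force: [-0.1, 0.1, 5.8]
finger_gap: 9.5
grasp_force: 25.1
```

The plug touched down at about 6 N, at the expected height. I'll release, rise, look from above, and check the space behind the lid.

```bash
python3 -m crank '0 0 0 0 0 0 0.1; 0 0 0 0 0 0 0.2; 0 0 0 0 0 0 0.3; 0 0 0 0 0 0 0.3; 0 0 -0.01 0 0 0 0.3; 0 0 -0.02 0 0 0 0.3; 0 0 -0.03 0 0 0 0.3; -0.03 0 -0.03 0 0 0 0.3; -0.03 0 -0.03 0 0 0 0.3; 0 0 0 0 0 0 0.3; 0 0 0 0 0 0 0.3'; python3 - <<'E'
from h import *
import pickle
s=arm.read_state(); im,d=eyes.get_image('wrist'); cv2.imwrite('pics/w5.png',im); print(np.round(s['joint_positions'],2))
cv2.imwrite('pics/w5c.png',cv2.resize(im[20:200,140:380],(800,600),interpolation=cv2.INTER_CUBIC))
Q=np.r_[cloud('top',np.load('pics/top0.npy')),cloud('side',np.load('pics/side0.npy'))]
ys=range(300,620,25);print(list(ys))
for x in range(760,440,-25): print(x,[int(max(Q[(abs(Q[:,0]-x)<13)&(abs(Q[:,1]-y)<13)][:,2],default=-999)) for y in ys])
E
```

```text
time_s: 14.0
tcp_pos: [593.5, 126.8, 165.7]
ee_rot: [0.0, 0.767, 0.642, 0.001]
ft_force: [0.0, 0.2, 0.2]
finger_gap: 28.0
grasp_force: 0.0
[-0.01  0.55 -0.43  1.91  0.32  0.75 -0.8 ]
[300, 325, 350, 375, 400, 425, 450, 475, 500, 525, 550, 575, 600]
760 [6, 6, 6, 6, 6, 6, 6, -999, -999, -999, -233, -83, -81]
735 [6, 6, 6, 7, 7, 6, 6, -999, -999, -999, -999, -82, -83]
710 [101, 90, 4, 5, 5, 5, 4, -999, -999, -999, -999, -80, -80]
685 [151, 145, 87, 83, 73, 5, 3, -999, -999, -999, -999, -83, -82]
660 [155, 149, 79, 78, 74, 69, 64, 56, 41, -999, -999, -80, -84]
635 [151, 154, 0, 4, 7, 62, 59, 57, 49, 41, 31, 22, -80]
610 [152, 154, 136, 3, 6, 6, 6, -999, 39, 38, 32, 26, 18]
585 [145, 152, 139, 1, 7, 8, 4, -999, -999, -999, -83, -81, 4]
560 [128, 153, 145, 5, 5, 5, 4, -999, -999, -999, -82, -81, -82]
535 [122, 6, 6, 6, 6, 5, 6, -999, -999, -999, -80, -81, -80]
510 [4, 8, 6, 5, 7, 7, 5, -999, -999, -999, -81, -82, -80]
485 [109, 100, 6, 6, 6, 7, 7, -999, -999, -999, -77, -81, -79]
460 [112, 110, 107, 107, 104, 100, 96, 90, 79, -999, -82, -80, -81]
```

View pics/w5c.png

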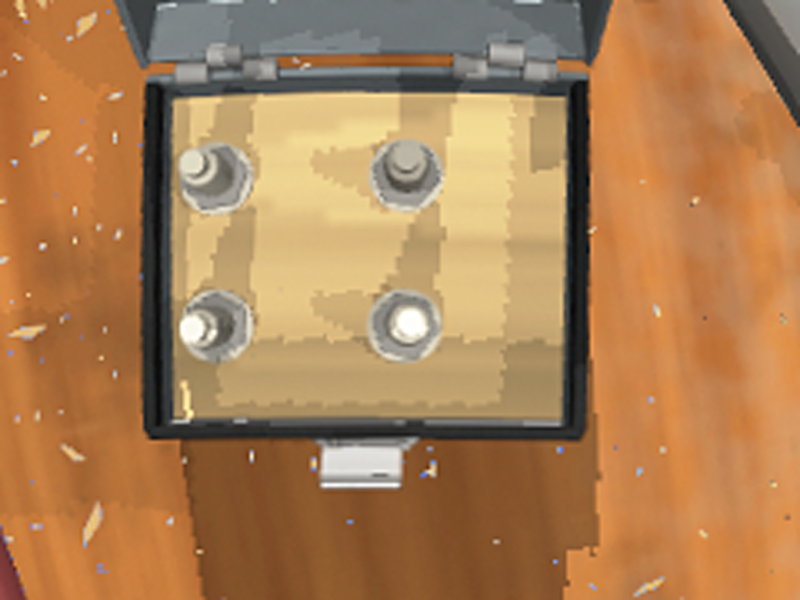

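All four plugs stand alike and the loose one is home at (405,325). Now I'll shut the fingers, go over the lid and come down behind it.

```bash
python3 -m crank '0 0 -0.045 0 0 0 0.1; 0 0 -0.045 0 0 0 0; 0.041 -0.0018 0 0 0 0 0; 0.041 -0.0018 0 0 0 0 0; 0.041 -0.0018 0 0 0 0 0; 0.041 -0.0018 0 0 0 0 0; 0.041 -0.0018 0 0 0 0 0; 0.042 -0.0018 0 0 0 0 0; 0 0 0 0 0 0 0; 0 0 0 0 0 0 0' 10; python3 - <<'E'
from h import *
np.set_printoptions(precision=1,suppress=True)
s=arm.read_state(); im,d=eyes.get_image('top'); e,ds=eyes.get_image('side')
p=np.array(s['tcp_pos'])-[597.2,209.3,0]; print('case xy',p@[.179,.984,0],p@[-.984,.179,0])
for q in (cloud('top',d),cloud('side',ds)):
    q=q-[597.2,209.3,0]; c=np.c_[q@[.179,.984,0],q@[-.984,.179,0],q[:,2]]
    c=c[(abs(c[:,1])<60)&(c[:,0]>45)&(c[:,0]<140)&(c[:,2]>60)&(c[:,2]<162)]
    for z in range(65,160,10):
        k=c[abs(c[:,2]-z)<5]; print(z,len(k),(k[:,0].min(),np.median(k[:,0]),k[:,0].max()) if len(k) else '')
E
```

```text
time_s: 15.3
tcp_pos: [625.4, 371.6, 253.8]
ee_rot: [-0.0, 0.766, 0.643, -0.001]
ft_force: [-0.1, 0.2, -0.2]
finger_gap: 0.5
grasp_force: 0.0
case xy 164.77865277705848 1.353264114169427
65 133 (np.float64(82.90745213126372), np.float64(89.68877316449246), np.float64(94.38645953705388))
75 117 (np.float64(87.549361789686), np.float64(94.34405546667253), np.float64(99.18155136167765))
85 113 (np.float64(94.51018126500502), np.float64(98.64126925357172), np.float64(103.4579887438309))
95 114 (np.float64(98.07069714117746), np.float64(103.3490051341881), np.float64(107.3507907586787))
105 113 (np.float64(102.87672217746531), np.float64(107.87223023411586), np.float64(113.27567280114953))
115 47 (np.float64(108.4526260145814), np.float64(111.1850196933659), np.float64(113.3124334585694))
125 0 
135 25 (np.float64(116.21739194353597), np.float64(124.28627010781156), np.float64(125.73665429247777))
145 194 (np.float64(101.76034650053586), np.float64(112.84613309861538), np.float64(125.20917534071411))
155 41 (np.float64(100.95170275245661), np.float64(105.63102368827867), np.float64(110.17
[... 333 characters left out ...]
97.12415484529879), np.float64(103.93011612003839), np.float64(107.5425753252174))
105 83 (np.float64(102.22536506997935), np.float64(107.37735654173764), np.float64(115.17618571101815))
115 92 (np.float64(107.86264454592144), np.float64(112.90363578372802), np.float64(119.93790268358279))
125 111 (np.float64(110.0888086877581), np.float64(117.82480856761785), np.float64(124.21515599187173))
135 76 (np.float64(114.67598807254608), np.float64(120.13566724374596), np.float64(125.89259845705843))
145 47 (np.float64(98.8645293647163), np.float64(103.35036329796202), np.float64(109.69033459247734))
155 1 (np.float64(107.1117150294956), np.float64(107.1117150294956), np.float64(107.1117150294956))
```

The lid leans at about 2.0 rad, with its outer edge at case x≈125. I'm at 165, so it's clear to descend behind it.

```bash
python3 -m crank '0 0 0.045 0 0 0 0; 0 0 0.045 0 0 0 0; 0 0 0.039 0 0 0 0; -0.01 0 0 0 0 0 0; -0.008 0 0 0 0 0 0; 0 0 0 0 0 0 0'
```

```text
time_s: 16.15
tcp_pos: [624.1, 352.7, 128.3]
ee_rot: [0.001, 0.767, 0.642, 0.001]
ft_force: [-0.8, 0.4, 0.1]
finger_gap: 0.3
grasp_force: 0.0
```

```bash
python3 -m crank '-0.006 0 0 0 0 0 0; -0.006 0 0 0 0 0 0; -0.004 0 0 0 0 0 0; -0.004 0 0 0 0 0 0; -0.004 0 0 0 0 0 0'
```

```text
time_s: 16.77
tcp_pos: [619.4, 332.4, 127.5]
ee_rot: [-0.001, 0.766, 0.643, 0.002]
ft_force: [0.7, 5.0, 4.2]
finger_gap: 0.5
grasp_force: 2.3
```

```bash
python3 -m crank '-0.004 0 0 0 0 0 0; -0.004 0 0 0 0 0 0; -0.004 0 0 0 0 0 0; -0.004 0 0 0 0 0 0; -0.004 0 0 0 0 0 0; -0.004 0 0 0 0 0 0'
```

```text
time_s: 17.52
tcp_pos: [614.3, 305.8, 125.7]
ee_rot: [0.0, 0.767, 0.642, -0.0]
ft_force: [0.6, 2.0, 1.0]
finger_gap: 0.3
grasp_force: 0.9
```

```bash
python3 -m crank '-0.004 0 0 0 0 0 0; -0.004 0 0 0 0 0 0; -0.004 0 0 0 0 0 0; -0.004 0 0 0 0 0 0; -0.004 0 0 0 0 0 0; -0.004 0 0 0 0 0 0; -0.004 0 0 0 0 0 0'
```

```text
time_s: 18.4
tcp_pos: [609.4, 278.3, 125.9]
ee_rot: [0.0, 0.767, 0.642, -0.0]
ft_force: [-1.0, 0.4, 1.0]
finger_gap: 0.5
grasp_force: 0.6
```

```bash
python3 -m crank '-0.004 0 0 0 0 0 0; -0.004 0 0 0 0 0 0; -0.004 0 0 0 0 0 0; -0.004 0 0 0 0 0 0; -0.004 0 0 0 0 0 0; -0.004 0 0 0 0 0 0'; python3 - <<'E'
from h import *
np.set_printoptions(precision=1,suppress=True)
s=arm.read_state();print(s['ft_force']); im,d=eyes.get_image('top'); e,ds=eyes.get_image('side')
for q in (cloud('side',ds),cloud('top',d)):
    q=q-[597.2,209.3,0]; c=np.c_[q@[.179,.984,0],q@[-.984,.179,0],q[:,2]]
    c=c[(abs(c[:,1])<62)&(c[:,0]>-70)&(c[:,0]<55)&(c[:,2]>48)&(c[:,2]<170)]
    for x in range(-65,55,12):
        k=c[abs(c[:,0]-x)<6]; print(x,len(k),(np.percentile(k[:,2],5),np.median(k[:,2]),k[:,2].max()) if len(k) else '')
E
```

```text
time_s: 19.15
tcp_pos: [605.3, 254.9, 125.9]
ee_rot: [0.0, 0.767, 0.642, -0.0]
ft_force: [0.3, -0.3, -0.3]
finger_gap: 0.2
grasp_force: 0.0
[ 0.3 -0.3 -0.3]
-65 10 (np.float64(60.678864781086745), np.float64(62.82208567061522), np.float64(65.30324991493693))
-53 1 (np.float64(59.17106395649757), np.float64(59.17106395649757), np.float64(59.17106395649757))
-41 1 (np.float64(49.83930362351378), np.float64(49.83930362351378), np.float64(49.83930362351378))
-29 12 (np.float64(48.58430991514557), np.float64(52.14449311037015), np.float64(64.08751434200654))
-17 59 (np.float64(53.04867433529061), np.float64(132.54449453256953), np.float64(139.1705766072409))
-5 127 (np.float64(133.11674108746743), np.float64(139.1920180072713), np.float64(148.6411404029344))
7 44 (np.float64(110.97631495695283), np.float64(145.36054243243106), np.float64(148.35999894846472))
19 26 (np.float64(50.808702400440026), np.float64(60.79607614511883), np.float64(116.15361580614349))
31 82 (np.float64(103.14257586166167), np.float64(156.02692447051052), np.float64(169.56731875943728))
43 85 (np.float64(79.34823721753644), np.float64(100.70515284548729), np.float64(169.84456836626566))
-65 0 
-53 22 (np.float64(49.48626404895728), np.float64(52.355794863932964), np.float64(54.744440632392916))
-41 5 (np.float64(48.54199011051162), np.float64(49.780966541185265), np.float64(53.34874558477417))
-29 8 (np.float64(48.569889065557234), np.float64(52.28367583475894), np.float64(55.81387929643791))
-17 1 (np.float64(50.57826364210698), np.float64(50.57826364210698), np.float64(50.57826364210698))
-5 4 (np.float64(140.72477582716948), np.float64(142.2346340289741), np.float64(144.06755042580522))
7 0 
19 0 
31 0 
43 0
```

Force has dropped to zero, so the lid is leaving the fingers. I'll hold still, then look.

```bash
python3 -m crank '0 0 0 0 0 0 0; 0 0 0 0 0 0 0; 0 0 0 0 0 0 0; 0 0 0 0 0 0 0; 0 0 0 0 0 0 0; 0 0 0 0 0 0 0; 0 0 0 0 0 0 0; 0 0 0 0 0 0 0; 0 0 0 0 0 0 0; 0 0 0 0 0 0 0'; cat > lid.py <<'E'
from h import *
np.set_printoptions(precision=1,suppress=True)
def lid():
    for n in('side','top'):
        im,d=eyes.get_image(n); q=cloud(n,d)-[597.2,209.3,0]; c=np.c_[q@[.179,.984,0],q@[-.984,.179,0],q[:,2]]
        c=c[(abs(c[:,1])<60)&(c[:,0]>-60)&(c[:,0]<55)&(c[:,2]>48)&(c[:,2]<170)]
        print(n,[(x,len(k),np.round(np.median(k[:,2]),1)) for x in range(-50,55,15) for k in [c[abs(c[:,0]-x)<8]] if len(k)])
E
python3 -c "
from lid import *
lid()"
```

```text
time_s: 20.5
tcp_pos: [605.4, 255.2, 126.0]
ee_rot: [-0.0, 0.767, 0.642, -0.0]
ft_force: [-0.1, -0.5, 0.1]
finger_gap: 0.4
grasp_force: 0.0
side [(-50, 237, np.float64(72.4)), (-35, 76, np.float64(77.5)), (-20, 72, np.float64(77.0)), (-5, 68, np.float64(76.3)), (10, 55, np.float64(75.8)), (25, 62, np.float64(75.1)), (40, 146, np.float64(147.9))]
top [(-50, 76, np.float64(78.6)), (-35, 36, np.float64(80.0)), (-20, 5, np.float64(78.8))]
```

The lid has dropped and rests ajar at about 0.04 rad, edge top ≈78–80 mm. Moving over lid_edge and feeling downward.

```bash
python3 -m crank '-0.03 0 0 0 0 0 0; -0.03 0 0 0 0 0 0; -0.0296 0 0 0 0 0 0; 0 0 0.02 0 0 0 0; 0 0 0.015 0 0 0 0; 0 0 0.003 0 0 0 0; 0 0 0 0 0 0 0; 0 0 0 0 0 0 0'; python3 -c "
from h import *
p=np.array(arm.read_state()['tcp_pos'])-[597.2,209.3,0]; print('case xy',p@[.179,.984,0],p@[-.984,.179,0])"
```

```text
time_s: 21.6
tcp_pos: [589.9, 167.5, 88.4]
ee_rot: [0.0, 0.766, 0.642, 0.0]
ft_force: [0.5, 0.3, 0.0]
finger_gap: 0.5
grasp_force: 0.0
case xy -42.418366817150854 -0.3039528727750458
```

```bash
python3 -m crank '0 0 0.002 0 0 0 0; 0 0 0.002 0 0 0 0; 0 0 0.001 0 0 0 0; 0 0 0.001 0 0 0 0'; python3 -m crank '0 0 0.001 0 0 0 0; 0 0 0.001 0 0 0 0'
```

```text
time_s: 22.1
tcp_pos: [589.7, 167.0, 81.9]
ee_rot: [-0.0, 0.767, 0.642, -0.0]
ft_force: [0.8, -0.5, 0.4]
finger_gap: 0.5
grasp_force: 0.0
time_s: 22.35
tcp_pos: [589.7, 167.0, 80.0]
ee_rot: [0.0, 0.767, 0.642, -0.0]
ft_force: [-1.2, -0.9, 3.9]
finger_gap: 0.5
grasp_force: 2.0
```

Contact at about 80 mm. Pressing on in small steps.

```bash
for i in 1; do python3 -m crank '0 0 0.0008 0 0 0 0; 0 0 0.0008 0 0 0 0'; done
```

```text
time_s: 22.6
tcp_pos: [589.6, 166.7, 78.7]
ee_rot: [0.0, 0.767, 0.642, -0.0]
ft_force: [-1.8, -2.2, 6.1]
finger_gap: 0.4
grasp_force: 2.9
```

```bash
python3 -m crank '0 0 0.0008 0 0 0 0'
```

```text
time_s: 22.72
tcp_pos: [589.6, 166.5, 77.9]
ee_rot: [0.0, 0.767, 0.642, -0.0]
ft_force: [-1.9, -2.5, 5.4]
finger_gap: 0.6
grasp_force: 3.0
```

```bash
python3 -m crank '0 0 0.0008 0 0 0 0'
```

```text
time_s: 22.85
tcp_pos: [589.5, 166.3, 77.0]
ee_rot: [0.0, 0.767, 0.642, -0.0]
ft_force: [-1.3, -2.0, 6.3]
finger_gap: 0.3
grasp_force: 3.1
```

```bash
python3 -m crank '0 0 0.0007 0 0 0 0'
```

```text
time_s: 22.98
tcp_pos: [589.5, 166.1, 76.3]
ee_rot: [0.0, 0.767, 0.642, -0.001]
ft_force: [-1.3, -3.6, 6.7]
finger_gap: 0.5
grasp_force: 3.2
```

```bash
python3 -m crank '0 0 0.0007 0 0 0 0'
```

```text
time_s: 23.1
tcp_pos: [589.5, 165.9, 75.6]
ee_rot: [0.0, 0.767, 0.642, -0.001]
ft_force: [-1.5, -4.5, 6.5]
finger_gap: 0.5
grasp_force: 3.6
```

```bash
python3 -m crank '0 0 0.0007 0 0 0 0'
```

```text
time_s: 23.22
tcp_pos: [589.5, 165.8, 75.0]
ee_rot: [0.001, 0.767, 0.642, -0.001]
ft_force: [-2.5, -4.4, 9.0]
finger_gap: 0.4
grasp_force: 4.1
```

```bash
python3 -m crank '0 0 0.0005 0 0 0 0'
```

```text
time_s: 23.35
tcp_pos: [589.4, 165.6, 74.5]
ee_rot: [0.001, 0.767, 0.642, -0.001]
ft_force: [-2.2, -5.1, 9.0]
finger_gap: 0.4
grasp_force: 4.6
```

```bash
python3 -m crank '0 0 0.0005 0 0 0 0'
```

```text
time_s: 23.48
tcp_pos: [589.4, 165.5, 74.0]
ee_rot: [0.001, 0.767, 0.642, -0.001]
ft_force: [-2.2, -4.9, 8.8]
finger_gap: 0.1
grasp_force: 4.7
```

```bash
python3 -m crank '0 0 0.0005 0 0 0 0'
```

```text
time_s: 23.6
tcp_pos: [589.4, 165.4, 73.6]
ee_rot: [0.001, 0.767, 0.642, -0.001]
ft_force: [-2.9, -5.2, 9.9]
finger_gap: 0.5
grasp_force: 5.4
```

```bash
python3 -m crank '0 0 0.0005 0 0 0 0'
```

```text
time_s: 23.72
tcp_pos: [589.4, 165.4, 73.3]
ee_rot: [0.001, 0.767, 0.642, -0.001]
ft_force: [-3.3, -5.6, 13.0]
finger_gap: 0.5
grasp_force: 6.9
```

```bash
python3 -m crank '0 0 0.0003 0 0 0 0'
```

```text
time_s: 23.85
tcp_pos: [589.4, 165.3, 73.1]
ee_rot: [0.001, 0.767, 0.642, -0.001]
ft_force: [-4.2, -5.1, 14.1]
finger_gap: 0.4
grasp_force: 7.2
```

```bash
python3 -m crank '0 0 0.0002 0 0 0 0; 0 0 0 0 0 0 0'; python3 -c "
from h import *
im,d=eyes.get_image('side')
np.save('pics/cs.npy',d)"; python3 -m crank '0 0 -0.001 0 0 0 0; 0 0 -0.001 0 0 0 0'
```

```text
time_s: 24.1
tcp_pos: [589.3, 165.3, 73.0]
ee_rot: [0.001, 0.767, 0.642, -0.001]
ft_force: [-4.1, -5.8, 14.6]
finger_gap: 0.5
grasp_force: 7.1
time_s: 24.4
tcp_pos: [589.8, 167.0, 74.3]
ee_rot: [0.0, 0.767, 0.642, 0.0]
ft_force: [0.3, 0.4, 0.4]
finger_gap: 0.5
grasp_force: 0.0
```

Force dropped to zero within 1.3 mm and the lid didn't follow back up. I'll retreat and check with the cameras.

```bash
python3 -m crank '0 0 -0.01 0 0 0 0; 0 0 -0.04 0 0 0 0; 0 0 -0.05 0 0 0 0; 0 0 -0.05 0 0 0 0; 0 0 -0.05 0 0 0 0; -0.05 0 0 0 0 0 0; -0.03 0 0 0 0 0 0; 0 0 0 0 0 0 0; 0 0 0 0 0 0 0'; python3 - <<'E'
from lid import *
lid()
im,_=eyes.get_image('wrist');im2,_=eyes.get_image('top')
o=np.zeros((600,800,3),np.uint8);o[:,:480]=cv2.resize(im[20:200,180:324],(480,600),interpolation=cv2.INTER_CUBIC); o[:384,480:]=cv2.resize(im2[130:266,100:330],(320,384)) if 0 else cv2.resize(im2[130:270,90:207],(320,384)); cv2.imwrite('pics/f.png',o)
E
```

```text
time_s: 25.52
tcp_pos: [575.8, 89.2, 274.6]
ee_rot: [-0.0, 0.766, 0.642, 0.0]
ft_force: [0.3, 0.1, -0.5]
finger_gap: 0.3
grasp_force: 0.0
side [(-50, 173, np.float64(69.6)), (-35, 88, np.float64(72.0)), (-20, 78, np.float64(72.6)), (-5, 77, np.float64(72.4)), (10, 59, np.float64(72.8)), (25, 66, np.float64(73.1)), (40, 64, np.float64(73.5))]
top [(-35, 11, np.float64(74.2)), (-20, 125, np.float64(74.8)), (-5, 183, np.float64(74.9)), (10, 217, np.float64(75.3)), (25, 246, np.float64(75.1)), (40, 265, np.float64(75.6))]
```

View pics/f.png

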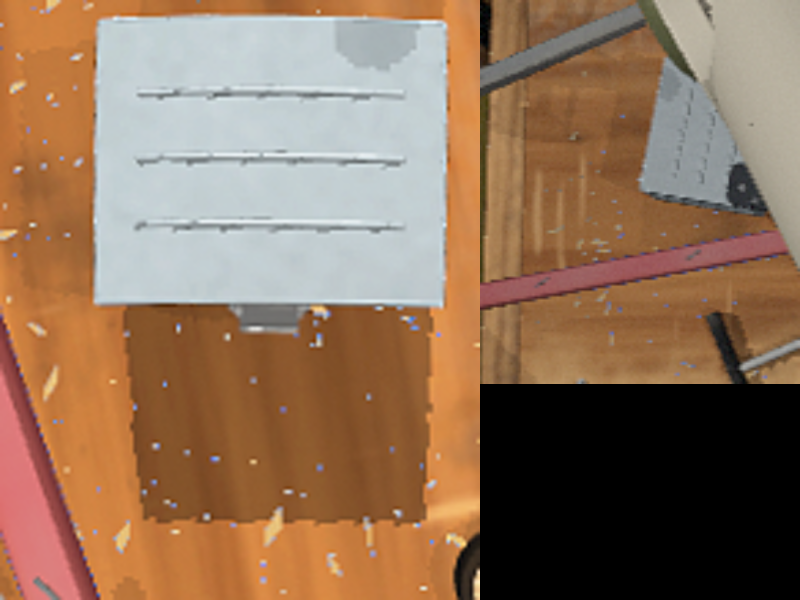

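The lid lies flat (slope about -0.02 rad, in the shut range) with the catch over its front at (270,318), and nothing is touching it. Handing in.

```bash
python3 -c "
from rig import arm
print(arm.finish_job())"
```

```text
the job is handed in; nothing more can be done
None
```

I put the plug home in the empty hole and pushed the lid over until it fell by itself. I then pressed it down (peak reading about 16 N) until the catch held it flat, and handed the job in at about 26 s, with no result shown.

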